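# Put the roller mixer into third and start it

### The arm

A 6-joint arm with a two-finger parallel gripper is mounted at the origin on a cart in front of the work surface, level with it; the furniture and walls round the work are solid. World frame = base frame: x ahead of the robot, y to its left, z up, the work surface at z = 0. Lengths are in m, angles in rad, forces in N, time in s.
With the tool pointing down it reaches from about 0.3 to 0.75 m from the base axis. Payload 8.5 kg.
Tool frame: the origin (TCP) lies on the front face of the gripper's body, between the roots of the fingers; the fingertips stand r.nose_length ahead of it and the grasp point (between the pads) lies 54 mm ahead of it (r.nose_length is the distance from the TCP to the fingertips, in m); z points along the fingers, y is the line along which they close (so a half turn about z gives the same grasp; the last joint's range is limited). The gripper opens to 85 mm and grips with 20 to 120 N. Pads are 22 mm wide; open, the fingers measure 114 mm over their backs; the gripper's body (76 mm by 85 mm) begins 54 mm behind the grasp point. The pads swing forward as they close: fully open they stand 13 mm farther back than shut.
Start: joints at [0.888, 0.381, 1.297, -0, 1.464, -0.215], TCP at [0.248, 0.491, 0.304] pointing down, gripper open.
Joint ranges: [-3.11, 3.11], [-0.89, 2.33], [0.22, 2.48], [-1.42, 4.56], [0.17, 2.85], [-2.88, 2.88]. Speed limits (rad/s): [2.39, 2.39, 3.14, 3.14, 3.14, 3.14].

### API

Orientations are given as a 3x3 rotation matrix whose columns are the frame's x, y, z axes.
In Python, from cell import r gives the robot as it stands.
- The arm moves only by the tool servo_tool, never from a script. Its argument "series" is a list of rows, each a list of 7 numbers: the shift along the tool's x, y, z in cm, then the turn, a rotation vector about the tool's x, y, z in degrees, then the opening, from 0 (shut) to 1 (fully open). A call has exactly 10 rows; each row is the pose to reach, as a shift and turn from the pose commanded when the call began, along the tool's axes at that moment; what a row does not reach only later rows make up. A row lasts 1/12 s, in which the tool goes at most 41.7 mm and 7.16 degrees, less where a joint would pass 70% of its speed; a pose out of reach is approached as far as the arm can. A call with a gripper value outside its range is refused whole. The fingers move at their own pace and stop on an object; "force" is the grip in N (left out, the last holds). Time passes only in rows, so rows that repeat a pose let the fingers close, or fill a call up. It gives the time, the measured TCP pose, the force, the opening and the grip force at its end, in the units of the state.
- r.state(): the state, without advancing time (a new reading comes with each control period).
- r.snapshot(name): name is "side" or "top"; returns a dict with "frame" (384x512x3 uint8, red, green, blue), "z_map" (384x512 float32, m along the optical axis (not along the pixel's ray), 0 where there is no reading), "intrinsics" (3x3 intrinsics, pixels), "rvec" (rotation vector, rad) and "tvec" (3), from world to camera coordinates, as OpenCV has them. Camera axes: x right, y down, z forward; pixel columns grow to the right and rows downward; lengths in m; the calibration is good to about 2 mm. A picture is of the moment at which its call begins.
- r.hand_in(): hands the job in; it is judged then, once.
The state is a dict: "clock": time; "q": joint angles; "qvel": joint speeds; "joint_efforts": joint torques, N m; "position": TCP position; "eef_rot": TCP orientation; "ft_force": force on the tool from outside, world axes, zero at the start; "torque": the same for the moment, N m; "gripper_width": finger opening in m; "grip_force": force on a finger pad.
Only numpy, scipy, OpenCV 4.12 (cv2) and the standard library are available. Lean on these libraries where they do the work, as an engineer would, in place of code of your own. Each camera call takes 0.05 s, during which the arm holds its last target. There are 200 camera calls.

### The job

Shift the blood-tube roller mixer into third gear and set it going: with the fingertips, push its gear lever through the gate - into neutral, across to the right, then forward until it is fully home in the third slot - and only then press the small flat start button all the way down and let go. Only push; do not grip or force the lever, leave the mushroom-shaped stop button alone, and do not disturb the tubes on the rollers or the things standing around.

Things in the scene. Friction and masses are not known exactly. Their poses are not given: they have to be found in the camera images.
- mixer: Bench roller mixer for blood tubes, 337 x 170 mm, fixed. Origin on the table below the gate's middle; x forward (to the rollers), y left, z up. White drive housing x -100 to 80 mm, y +-85 mm, top z 68 mm; on it a steel gate plate 96 x 88 mm, centred, top z 80 mm. Six rollers along x behind it (x 82 to 224 mm, tops z 60 mm), end plate to x 240 mm, top z 64 mm.
- gate (a point): Middle of the H-shaped gate, on the plate's top; axes as the mixer's. Two slots along x, 15 mm left and 15 mm right of here, joined by a cross channel along y through here (neutral). All 16 mm wide; slots end 27.5 mm forward and back. One to four engraved dots number them: first left forward, second left back, third right forward, fourth right back.
- third_slot (a point): Where the lever's axis passes the plate's top when it is fully home in the third slot (right, forward): 22 mm forward, 15 mm right of point gate.
- gearstick: The gear lever. Origin: centre of its black pear-shaped knob, 30 mm across (widest near the centre) and 36 mm high; z along the lever. The pivot is 112 mm below the knob's centre, under point gate, 30 mm above the table: an upright knob's centre is 142 mm above the table. Shank 9 mm thick, bare for 40 mm between plate and knob. 2 to 4 N sideways on the knob moves it.
- lever (a joint): Fore-and-aft tilt of the gear lever, rad: 0 upright (neutral), positive = knob forward (mixer's +x). Neutral is about -0.06 to 0.06; the slot ends stop it at about +-0.40, the knob then some 45 mm from neutral. Friction holds it where it is left; no spring. Starts anywhere along the left column (first slot, neutral or second slot).
- selector (a joint): Sideways tilt of the gear lever, rad: negative = left column (about -0.31, play -0.34 to -0.27), positive = right column (about +0.31, play 0.27 to 0.34). It can cross only in neutral. The knob travels about 68 mm across. Friction holds it where it is left.
- start_top (a point): Middle of the top face of the start button: small, flat, round, 22 mm across in a black collar 38 mm across, at the left front of the housing's top (74 mm towards the robot and 52 mm left of the gate's middle), top face 89 mm above the table. Press straight down.
- start (a joint): Travel of the start button, m: 0 released, 0.005 fully down; sprung, about 1.5 N to start and 5 N fully down; comes back by itself.
- stop_top (a point): Middle of the top of the stop button, a larger mushroom head 34 mm in diameter, top 96 mm above the table, 74 mm towards the robot and 52 mm right of the gate's middle. Leave alone.
- stop (a joint): Travel of the stop button, m: 0 released, 0.005 fully down.
- tube_a: Loose stoppered blood tube, 16 mm across the cap, 73 mm long, lying on the left part of the rollers along the mixer's x, 48 mm left of its middle line. Origin at the round bottom end, z towards the cap (forward). Leave alone.
- tube_b: The same kind of tube lying on the middle of the rollers. Leave alone.
- tube_c: The same kind of tube lying on the right part of the rollers, 48 mm right of the middle line. Leave alone.
- covered_microscope: Tall fixed obstacle left of the mixer: a second microscope under a dark blue dust cover, 360 mm high; on the table it covers world x 0.447 to 0.798 m, y 0.333 to 0.691 m, and narrows upwards. Keep arm and gripper clear: come to the mixer from the front or from above.
- microscope: Tall fixed obstacle right of the mixer: a microscope 405 mm high, covering about world x 0.24 to 0.64 m, y -0.20 to 0.00 m, eyepieces towards the robot. Keep clear.
- timer: Loose white bench timer, 62 x 62 x 20 mm, on the table to the left of the mixer; origin at its underside. Leave alone.
- pipette: Loose white micropipette, 212 mm long, lying on the table to the right of the microscope; origin at its underside. Leave alone.

How it is judged:
On the way, in this order (a step that is already met when the one before it is completed fails the run):
1. the lever has been taken through neutral, across to the right side of the gate (value of joint selector above 0.24 rad), for 0.1 s.
2. the lever is fully forward in the third slot (value of joint selector above 0.24 rad and value of joint lever above 0.36 rad), for 0.2 s.
3. the start button is pressed down with the lever in third (all of step 2 and value of joint start above 0.004 m), for 0.05 s.
At the end, for the whole second after the job is handed in: The lever rests in the third slot within about 2 degrees of its forward end (lever above 0.36 rad, selector above 0.24 rad), and the start button, having been pressed at least 4 mm, is let go and back up; the stop button is up too (all of step 2 and value of joint each of start, stop below 0.001 m); the robot touches nothing.
It fails at once if start pressed (beyond 2.5 mm) before the lever is home in third (value of joint start above 0.0025 m and not (value of joint selector above 0.22 rad and value of joint lever above 0.34 rad)).
It fails at once if the stop button pressed (beyond 2.5 mm) (value of joint stop above 0.0025 m).
It fails at once if the lever gripped or forced (the fingers bear on it with more than 35 N in all) (contact force between the fingers and gearstick above 35 N).
It fails at once if a tube on the rollers moved by more than 15 mm, or lifted (distance of any of tube_a, tube_b, tube_c from where it was at the start of the episode above 0.015 m).
It fails at once if a thing standing around moved by more than 20 mm (distance of any of timer, pipette from where it was at the start of the episode above 0.02 m).
It also fails if it takes over 53 s, if anything falls off the work surface, if the arm or the gripper's body presses on something with over 40 N, if the wrist force passes 120 N, or if a joint passes its speed limit or range.

## Working session

There is one attempt and no reset: what is moved stays moved. The work goes in short steps, Python scripts to look and compute and a tool call to move; the robot and the scene stay as the last step left them, time stands still between calls to the robot, and variables do not carry over. Pictures are saved under pics/ and viewed, at most 10 in all, crops included, and the job is handed in when it is done.

Besides the shell and the picture viewer there is one more tool, called after ">>>" as name([rows], argument=value, ...), one row to a line, values as JSON. servo_tool: Moves the arm, as the interface text tells. Its arguments: {"type":"object","properties":{"series":{"type":"array"},"force":{"type":"number"}},"required":["series"]}

```bash
ls; mkdir -p pics; python3 - <<'E'
from cell import r
import cv2,numpy as np
s=r.state();print(s['clock'],s['position'],np.round(s['eef_rot'],3),r.nose_length,s['gripper_width'])
for n in('top','side'):
    d=r.snapshot(n);np.savez(f'pics/{n}.npz',**d);cv2.imwrite(f'pics/{n}0.png',d['frame'][:,:,::-1])
    R=cv2.Rodrigues(d['rvec'])[0];print(n,-R.T@np.ravel(d['tvec']))
E
```

```text
pics
0.0 [0.24788673 0.49076298 0.30330239] [[-0.893  0.451 -0.001]
 [ 0.451  0.893 -0.001]
 [ 0.    -0.001 -1.   ]] 0.0726 0.08558105304168938
top [0.34796967 0.13538393 1.0531033 ]
side [0.23900946 1.07101652 1.03413724]
```

View pics/top0.png

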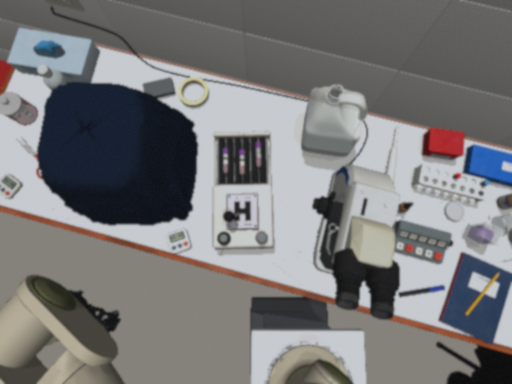

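View pics/side0.png

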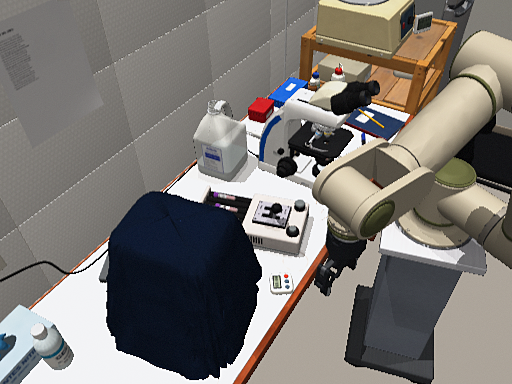

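Top view: mixer housing spans about (213–273, 185–248), gate plate near (242,210), knob near (230,216), start button left (224,239), stop button right (262,238). Next I measure from depth.

```bash
cat > h.py <<'E'
import cv2,numpy as np
def cloud(d):
    K=d['intrinsics'];R=cv2.Rodrigues(d['rvec'])[0];z=d['z_map'];v,u=np.indices(z.shape)
    P=np.stack([(u-K[0,2])/K[0,0]*z,(v-K[1,2])/K[1,1]*z,z],-1)-np.ravel(d['tvec'])
    W=P@R; W[z==0]=np.nan; return W
E
python3 - <<'E'
import numpy as np,cv2
from h import *
d=dict(np.load('pics/top.npz'));W=cloud(d)
box=np.zeros(W.shape[:2],bool);box[125:260,205:285]=1
def rect(m,n):
    p=W[m&box][:,:2];print(n,len(p),cv2.minAreaRect((p*1000).astype(np.float32)));
z=W[...,2]
rect((z>.045)&(z<.1),'all');
b2=box.copy();box[:183]=0
rect((z>.060)&(z<.074),'housing');rect((z>.077)&(z<.083),'plate')
k=W[(z>.115)&box];print('knob',len(k),k.mean(0),k.max(0),k.min(0))
for nm,c in(('start',(224,239)),('stop',(262,238))):
    print(nm,W[c[1]-1:c[1]+2,c[0]-1:c[0]+2].reshape(-1,3).mean(0))
im=d['frame'][120:260,200:290,::-1];cv2.imwrite('pics/c1.png',cv2.resize(im,None,fx=4,fy=4,interpolation=cv2.INTER_CUBIC))
E
```

```text
all 5974 ((547.1663818359375, 187.63055419921875), (341.5652770996094, 170.2401885986328), 1.1829380989074707)
housing 2611 ((470.5468444824219, 186.22337341308594), (184.57615661621094, 169.87632751464844), 1.4424723386764526)
plate 760 ((459.437255859375, 191.32125854492188), (138.74819946289062, 133.80899047851562), 4.52725076675415)
knob 107 [0.45521887 0.21769151 0.14695808] [0.46922399 0.23155196 0.15514534] [0.44102601 0.20397627 0.12712241]
start [0.40003629 0.23323283 0.08871022]
stop [0.40276681 0.13021928 0.09428011]
```

View pics/c1.png

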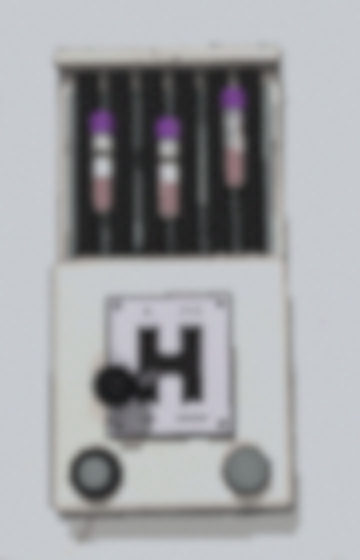

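The crop shows the knob left and slightly behind the cross channel, so the lever is partway into second. Start button is lower left, stop is lower right. Next: refine the button positions and check how much room the microscope leaves.

```bash
python3 - <<'E'
import numpy as np,cv2
from h import *
d=dict(np.load('pics/top.npz'));W=cloud(d);z=W[...,2];x=W[...,0];y=W[...,1]
for nm,a,b in(('start',.18,.30),('stop',.08,.18)):
    m=(z>.079)&(z<.1)&(x>.37)&(x<.425)&(y>a)&(y<b);p=W[m];print(nm,len(p),p.mean(0),(p.max(0)+p.min(0))/2,np.ptp(p,axis=0))
m=(z>.077)&(z<.084)&(x>.427)&(x<.54)&(y>.11)&(y<.245);print('plate',cv2.minAreaRect((W[m][:,:2]*1000).astype(np.float32)))
C=np.concatenate([W.reshape(-1,3),cloud(dict(np.load('pics/side.npz'))).reshape(-1,3)])
C=C[(C[:,1]<.09)&(C[:,1]>-.3)&(C[:,0]>.2)&(C[:,0]<.7)&(C[:,2]<.43)]
for lo in np.arange(.05,.42,.05):
    q=C[(C[:,2]>lo)&(C[:,2]<lo+.05)]
    if len(q):print(round(lo,2),len(q),'x',np.percentile(q[:,0],[1,99]).round(3),'y',np.percentile(q[:,1],[1,99]).round(3))
E
```

```text
start 103 [0.40270891 0.23595396 0.08407677] [0.40325377 0.23567169 0.08580893] [0.03279586 0.03565924 0.0135775 ]
stop 114 [0.40554083 0.13249428 0.09278609] [0.4058125  0.13155435 0.09257692] [0.03227408 0.02998437 0.01324344]
plate ((477.2103271484375, 186.39581298828125), (98.51111602783203, 84.28240203857422), 0.35235413908958435)
0.05 1816 x [0.379 0.695] y [-0.282  0.012]
0.1 1272 x [0.349 0.697] y [-0.119  0.015]
0.15 4253 x [0.306 0.698] y [-0.17   0.011]
0.2 1215 x [0.359 0.699] y [-0.174 -0.015]
0.25 1519 x [0.319 0.54 ] y [-0.167 -0.021]
0.3 3065 x [0.314 0.505] y [-0.159 -0.011]
0.35 5890 x [0.244 0.413] y [-0.125 -0.005]
0.4 211 x [0.255 0.288] y [-0.098 -0.01 ]
```

```bash
cat >> h.py <<'E'
from scipy.spatial.transform import Rotation as Ro
R0=np.diag([-1.,1.,-1.])
def plan(r,tip,tilt=20,yaw=1.4):
    s=r.state();A=Ro.from_matrix(s['eef_rot']);n=r.nose_length
    B=Ro.from_euler('z',yaw,degrees=True)*Ro.from_euler('x',-tilt,degrees=True)*Ro.from_matrix(R0)
    p=np.array(tip)-B.as_matrix()[:,2]*n
    print('tip now',(s['position']+A.as_matrix()[:,2]*n).round(4),'t',s['clock'],'F',np.round(s['ft_force'],1),'w',s['gripper_width'],'nose',n)
    print('shift cm',(A.inv().apply(p-s['position'])*100).round(2),'turn',(A.inv()*B).as_rotvec(degrees=True).round(2))
E
python3 -c "
from cell import r
from h import *
plan(r,[.405,.222,.20])"
```

```text
tip now [0.2478 0.4907 0.2308] t 0.1 F [-0.2  0.2 -1. ] w 0.0853604402989007 nose 0.0726
shift cm [-24.97 -14.71   3.53] turn [ 19.53  -4.95 -27.91]
```

>>> servo_tool([
  [-2.8,-1.6,0.4,2.2,-0.55,-3.1,0],
  [-5.6,-3.3,0.8,4.3,-1.1,-6.2,0],
  [-8.3,-4.9,1.2,6.5,-1.65,-9.3,0],
  [-11.1,-6.5,1.6,8.7,-2.2,-12.4,0],
  [-13.9,-8.2,2.0,10.9,-2.75,-15.5,0],
  [-16.6,-9.8,2.4,13.0,-3.3,-18.6,0],
  [-19.4,-11.4,2.7,15.2,-3.85,-21.7,0],
  [-22.2,-13.1,3.1,17.4,-4.4,-24.8,0],
  [-25.0,-14.7,3.5,19.5,-4.95,-27.9,0],
  [-25.0,-14.7,3.5,19.5,-4.95,-27.9,0],
], force=20)

```text
clock: 0.93
position: [0.4067, 0.2438, 0.2678]
eef_rot: [[-1.0, -0.023, 0.007], [-0.024, 0.939, -0.344], [0.001, -0.344, -0.939]]
ft_force: [-0.0, 0.5, -0.8]
gripper_width: 0.0002
grip_force: 0.0
```

```bash
python3 -c "
from cell import r
from h import *
plan(r,[.405,.216,.120])
for n in('side','top'):
  d=r.snapshot(n);np.savez(f'pics/{n}1.npz',**d)
  f=d['frame'][:,:,::-1]
  cv2.imwrite(f'pics/{n}1.png',f)
a=cv2.imread('pics/side1.png');b=cv2.imread('pics/top1.png')
cv2.imwrite('pics/both1.png',cv2.resize(np.hstack([a[100:340,180:480],b[100:340,150:450]]),(800,320)))"
```

```text
tip now [0.4072 0.2188 0.1997] t 0.9333 F [-0.   0.5 -0.8] w 0.00018071538066069645 nose 0.0726
shift cm [0.23 2.47 7.57] turn [-0.13 -0.09 -0.02]
```

View pics/both1.png

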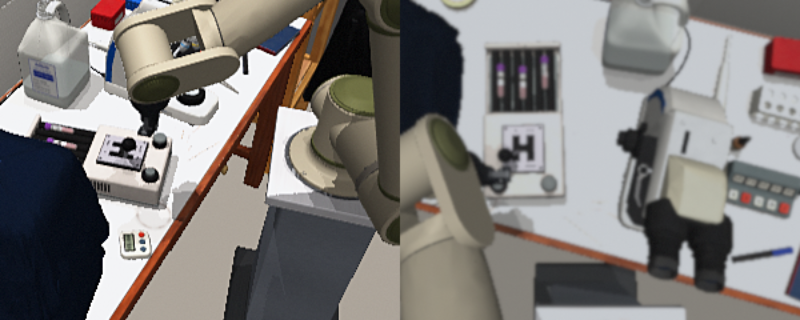

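The side and top views show the closed fingers just behind and left of the knob. The arm's wrist link sits on the left, near the covered microscope, so I check that clearance.

```bash
python3 -c "
from cell import r
from h import *
print(r.state()['q'].round(3) if hasattr(r.state()['q'],'round') else r.state()['q'])
C0=cloud(dict(np.load('pics/top.npz')));
from scipy.spatial import cKDTree
f=lambda a:a.reshape(-1,3)[~np.isnan(a.reshape(-1,3)).any(1)]
cov=np.vstack([f(C0),f(cloud(dict(np.load('pics/side.npz'))))]);cov=cov[(cov[:,0]>.42)&(cov[:,0]<.8)&(cov[:,1]>.3)&(cov[:,1]<.7)&(cov[:,2]>.05)&(cov[:,2]<.37)]
new=np.vstack([f(cloud(dict(np.load(f'pics/{n}1.npz')))) for n in('top','side')]);old=np.vstack([f(cloud(dict(np.load(f'pics/{n}.npz')))) for n in('top','side')])
d,_=cKDTree(old).query(new);arm=new[(d>.02)&(new[:,2]>.2)&(new[:,0]>.2)]
for lo in np.arange(.2,.7,.05):
  q=arm[(arm[:,2]>lo)&(arm[:,2]<lo+.05)]
  if len(q)>5:print(round(lo,2),len(q),'x',np.percentile(q[:,0],[1,99]).round(3),'y',np.percentile(q[:,1],[1,99]).round(3))
dd,i=cKDTree(cov).query(arm);k=dd.argmin();print('min gap',dd[k],arm[k],cov[i[k]])
for lo in (.2,.25,.3,.34):
  q=cov[cov[:,2]>lo];print(lo,q.min(0))
"
```

```text
[ 0.421  0.35   1.49  -0.322  1.449 -1.109]
0.2 45 x [0.392 0.411] y [0.215 0.274]
0.25 249 x [0.387 0.424] y [0.207 0.307]
0.3 487 x [0.37  0.436] y [0.195 0.309]
0.35 139 x [0.331 0.437] y [0.237 0.363]
0.4 1732 x [0.267 0.463] y [0.215 0.378]
0.45 8525 x [0.25 0.46] y [0.206 0.374]
0.5 6350 x [0.209 0.426] y [0.19 0.3 ]
0.55 5312 x [0.202 0.28 ] y [0.168 0.276]
0.6 1372 x [0.201 0.228] y [0.174 0.246]
min gap 0.12274776961679236 [0.41573628 0.30593834 0.26459233] [0.48804049 0.40091358 0.23597729]
0.2 [0.46445304 0.36745027 0.20000524]
0.25 [0.47746584 0.38181789 0.25000122]
0.3 [0.48767567 0.39603819 0.30000308]
0.34 [0.54937335 0.46255879 0.34000016]
```

```bash
python3 -c "
from cell import r
from h import *
plan(r,[.405,.218,.120],8)"
```

```text
tip now [0.4056 0.2217 0.2003] t 1.0333 F [ 0.3  0.5 -0.3] w -0.00016626798432162586 nose 0.0726
shift cm [0.07 0.89 7.83] turn [-11.91  -0.04  -0.13]
```

>>> servo_tool([
  [0,0.1,1.0,-1.5,0,0,0],
  [0,0.2,2.0,-3,0,0,0],
  [0,0.3,3.0,-4.5,0,0,0],
  [0,0.5,4.0,-6,0,0,0],
  [0,0.6,5.0,-7.5,0,0,0],
  [0,0.7,6.0,-9,0,0,0],
  [0,0.8,7.0,-10.5,0,0,0],
  [0.1,0.9,7.8,-11.9,0,0,0],
  [0.1,0.9,7.8,-11.9,0,0,0],
  [0.1,0.9,7.8,-11.9,0,0,0],
])

```text
clock: 1.87
position: [0.404, 0.2293, 0.1927]
eef_rot: [[-1.0, -0.024, 0.004], [-0.024, 0.99, -0.14], [-0.0, -0.14, -0.99]]
ft_force: [-0.7, -0.0, -0.7]
gripper_width: 0.0005
grip_force: 0.0
```

```bash
python3 -c "
from cell import r
from h import *
plan(r,[.451,.218,.120],8)
d=r.snapshot('top');cv2.imwrite('pics/t2.png',cv2.resize(d['frame'][150:270,180:300,::-1],(600,600),interpolation=cv2.INTER_CUBIC))"
```

```text
tip now [0.4043 0.2192 0.1208] t 1.8667 F [-0.7 -0.  -0.7] w 0.00048047585708703113 nose 0.0726
shift cm [-4.67 -0.22  0.11] turn [-0.04  0.03 -0.01]
```

View pics/t2.png

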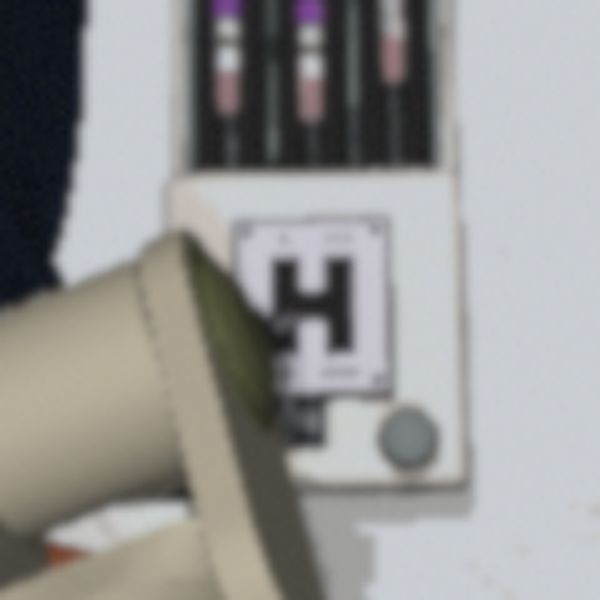

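The wrist now hides the knob in the top view, so I'll go by force and distance.

>>> servo_tool([
  [-0.8,0,0,0,0,0,0],
  [-1.6,0,0,0,0,0,0],
  [-2.2,0,0,0,0,0,0],
  [-2.6,0,0,0,0,0,0],
  [-3.0,0,0,0,0,0,0],
  [-3.4,0,0,0,0,0,0],
  [-3.8,0,0,0,0,0,0],
  [-4.2,0,0,0,0,0,0],
  [-4.6,0,0,0,0,0,0],
  [-4.6,0,0,0,0,0,0],
])

```text
clock: 2.75
position: [0.4511, 0.2299, 0.1925]
eef_rot: [[-1.0, -0.024, 0.005], [-0.024, 0.99, -0.139], [-0.001, -0.139, -0.99]]
ft_force: [-2.4, 1.2, 0.1]
gripper_width: 0.0004
grip_force: 0.6
```

```bash
python3 -c "
from cell import r
from h import *
plan(r,[.477,.27,.120],8)
d=r.snapshot('side');np.savez('pics/s3.npz',**d)
W=cloud(d);z=W[...,2]
m=(z>.11)&(z<.16)&(W[...,0]>.4)&(W[...,0]<.56)&(W[...,1]>.1)&(W[...,1]<.28)
v,u=np.where(m);print(u.mean(),v.mean())
u,v=int(u.mean()),int(v.mean())
cv2.imwrite('pics/s3.png',cv2.resize(d['frame'][v-40:v+40,u-40:u+40,::-1],(600,600),interpolation=cv2.INTER_CUBIC))"
```

```text
tip now [0.4514 0.2198 0.1207] t 2.75 F [-2.4  1.2  0.1] w 0.0003558409503968054 nose 0.0726
shift cm [-2.69  4.91 -0.62] turn [-0.01  0.08 -0.03]
270.93055555555554 207.51388888888889
```

View pics/s3.png

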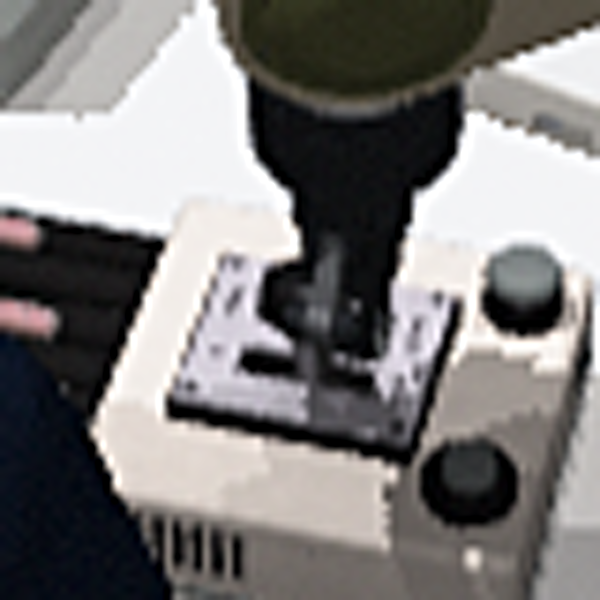

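The knob is at crop (283,290) with the finger touching it at (360,300). The shank meets the left slot near (310,370), about mid-slot. I'll check the knob centre from depth.

```bash
python3 -c "
from h import *
from scipy.optimize import least_squares
def knob(f,c0):
  d=dict(np.load(f));W=cloud(d).reshape(-1,3)
  p=W[(np.linalg.norm(W-c0,axis=1)<.021)]
  s=least_squares(lambda c:np.linalg.norm(p-c,axis=1)-.0155,c0,loss='soft_l1',f_scale=.002)
  print(f,len(p),s.x.round(4),p.min(0).round(3),p.max(0).round(3),abs(s.fun).mean())
knob('pics/side.npz',[.455,.218,.137]);knob('pics/top.npz',[.455,.218,.137]);knob('pics/s3.npz',[.477,.220,.137])
d=dict(np.load('pics/s3.npz'));W=cloud(d);q=W[190:220,255:290];m=(q[...,2]>.11)&(q[...,2]<.16)
print(np.c_[q[m][:,0],q[m][:,1],q[m][:,2]][::4].round(3).tolist())
"
```

```text
pics/side.npz 90 [0.4557 0.2149 0.1386] [0.441 0.203 0.128] [0.471 0.233 0.156] 0.0012653782454165423
pics/top.npz 107 [0.4563 0.2189 0.1368] [0.441 0.204 0.127] [0.469 0.232 0.155] 0.0009307410309270188
pics/s3.npz 46 [0.4756 0.217  0.1403] [0.459 0.21  0.127] [0.491 0.232 0.156] 0.001377369897663912
[[0.484, 0.211, 0.153], [0.482, 0.217, 0.155], [0.488, 0.218, 0.15], [0.477, 0.216, 0.151], [0.486, 0.227, 0.155], [0.475, 0.224, 0.155], [0.486, 0.224, 0.148], [0.489, 0.226, 0.146], [0.476, 0.229, 0.152], [0.478, 0.232, 0.15], [0.478, 0.232, 0.146], [0.482, 0.231, 0.14], [0.479, 0.229, 0.135], [0.439, 0.223, 0.137], [0.443, 0.232, 0.14], [0.455, 0.231, 0.131], [0.443, 0.231, 0.135], [0.449, 0.23, 0.128]]
```

>>> servo_tool([
  [0.8,0,0,0,0,0,0],
  [1.5,0,0,0,0,0,0],
  [1.5,1.5,-0.2,0,0,0,0],
  [1.5,3.0,-0.4,0,0,0,0],
  [1.5,4.2,-0.6,0,0,0,0],
  [0.3,4.3,-0.6,0,0,0,0],
  [-1.0,4.3,-0.6,0,0,0,0],
  [-2.0,4.3,-0.6,0,0,0,0],
  [-2.6,4.3,-0.6,0,0,0,0],
  [-2.6,4.3,-0.6,0,0,0,0],
])

```text
clock: 3.63
position: [0.476, 0.2739, 0.1924]
eef_rot: [[-1.0, -0.023, 0.004], [-0.024, 0.99, -0.139], [-0.001, -0.139, -0.99]]
ft_force: [-0.1, -0.7, -0.0]
gripper_width: -0.0
grip_force: 0.0
```

```bash
python3 -c "
from cell import r
from h import *
plan(r,[.477,.182,.120],8)
"
```

```text
tip now [0.4763 0.2637 0.1205] t 3.6333 F [-0.1 -0.7 -0. ] w -4.005707694699066e-05 nose 0.0726
shift cm [ 0.12 -8.09  1.19] turn [-0.02  0.06 -0.05]
```

>>> servo_tool([
  [0,-0.6,0.1,0,0,0,0],
  [0,-1.2,0.2,0,0,0,0],
  [0,-1.7,0.25,0,0,0,0],
  [0,-2.2,0.3,0,0,0,0],
  [0,-2.7,0.4,0,0,0,0],
  [0,-3.2,0.45,0,0,0,0],
  [0,-3.7,0.5,0,0,0,0],
  [0,-4.2,0.6,0,0,0,0],
  [0,-4.6,0.65,0,0,0,0],
  [0,-4.6,0.65,0,0,0,0],
])

```text
clock: 4.47
position: [0.4764, 0.2267, 0.1925]
eef_rot: [[-1.0, -0.023, 0.004], [-0.024, 0.99, -0.14], [-0.001, -0.14, -0.99]]
ft_force: [-0.4, 0.6, -0.8]
gripper_width: -0.0
grip_force: 0.0
```

```bash
python3 -c "
from cell import r
from h import *
plan(r,[.477,.182,.120],8)
"
```

```text
tip now [0.4767 0.2165 0.1206] t 4.4667 F [-0.4  0.6 -0.8] w -5.178867176843978e-06 nose 0.0726
shift cm [ 0.05 -3.42  0.54] turn [-0.05  0.03 -0.05]
```

>>> servo_tool([
  [0,-0.5,0.1,0,0,0,0],
  [0,-1.0,0.15,0,0,0,0],
  [0,-1.4,0.2,0,0,0,0],
  [0,-1.8,0.25,0,0,0,0],
  [0,-2.2,0.3,0,0,0,0],
  [0,-2.5,0.4,0,0,0,0],
  [0,-2.8,0.4,0,0,0,0],
  [0,-3.1,0.45,0,0,0,0],
  [0,-3.3,0.5,0,0,0,0],
  [0,-3.3,0.5,0,0,0,0],
])

```text
clock: 5.3
position: [0.4772, 0.1937, 0.192]
eef_rot: [[-1.0, -0.024, 0.004], [-0.024, 0.99, -0.14], [-0.0, -0.14, -0.99]]
ft_force: [0.0, 0.5, 0.3]
gripper_width: -0.0
grip_force: 0.3
```

```bash
python3 -c "
from cell import r
from h import *
plan(r,[.44,.148,.120],8)
d=r.snapshot('top');np.savez('pics/t4.npz',**d)
W=cloud(d).reshape(-1,3);p=W[(W[:,2]>.125)&(W[:,2]<.16)&(W[:,0]>.43)&(W[:,0]<.53)&(W[:,1]>.11)&(W[:,1]<.2)];print(len(p),p.mean(0),p.min(0),p.max(0))
cv2.imwrite('pics/t4.png',cv2.resize(d['frame'][150:270,180:300,::-1],(600,600),interpolation=cv2.INTER_CUBIC))"
```

```text
tip now [0.4774 0.1836 0.1201] t 5.3 F [0.  0.5 0.3] w -1.068257047573867e-05 nose 0.0726
shift cm [ 3.83 -3.44  0.49] turn [-0.04  0.01 -0.03]
5 [0.46958023 0.14779608 0.14687649] [0.4669834  0.1462207  0.14283408] [0.47126642 0.14887077 0.1502362 ]
```

View pics/t4.png

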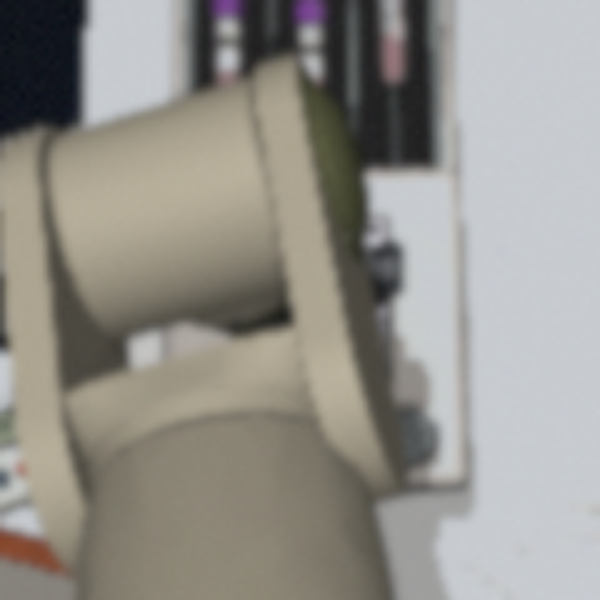

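The knob is on the right side at crop (385,275). I'll push a few mm more to seat it in the right column.

>>> servo_tool([
  [0,-0.1,0,0,0,0,0],
  [0,-0.15,0,0,0,0,0],
  [0,-0.2,0,0,0,0,0],
  [0,-0.25,0,0,0,0,0],
  [0,-0.3,0,0,0,0,0],
  [0,-0.35,0,0,0,0,0],
  [0,-0.4,0,0,0,0,0],
  [0,-0.45,0,0,0,0,0],
  [0,-0.45,0,0,0,0,0],
  [0,-0.45,0,0,0,0,0],
])

```text
clock: 6.18
position: [0.4773, 0.1897, 0.1928]
eef_rot: [[-1.0, -0.024, 0.004], [-0.024, 0.99, -0.14], [-0.001, -0.14, -0.99]]
ft_force: [0.7, 1.2, -0.6]
gripper_width: -0.0002
grip_force: 0.9
```

```bash
python3 -c "
from cell import r
from h import *
plan(r,[.44,.148,.120],8)
d=r.snapshot('side');np.savez('pics/s5.npz',**d)
cv2.imwrite('pics/s5.png',cv2.resize(d['frame'][165:245,230:310,::-1],(600,600),interpolation=cv2.INTER_CUBIC))
K=d['intrinsics']
for sel in(.24,.31):
  c=[.477,.186-.112*np.sin(sel),.03+.112*np.cos(sel)];print(cv2.projectPoints(np.array([c]),d['rvec'],d['tvec'],K,None)[0].ravel())
d=r.snapshot('top');im=d['frame'].astype(int).sum(2)
for v in range(200,212):print(v,im[v,252:268])
for sel in(.24,.31):
  c=[.477,.186-.112*np.sin(sel)-.0155,.03+.112*np.cos(sel)];print(cv2.projectPoints(np.array([c]),d['rvec'],d['tvec'],d['intrinsics'],None)[0].ravel())
"
```

```text
tip now [0.4777 0.1795 0.1209] t 6.1833 F [ 0.7  1.2 -0.6] w -0.00021339399231580728 nose 0.0726
shift cm [ 3.83 -3.02  0.52] turn [-0.02  0.05 -0.02]
[274.17808661 192.97315593]
[274.84033075 191.80925623]
200 [169 149 160 194 196 183 198 221 235 359 514 591 606 608 608 608]
201 [184 163 165 200 209 212 242 267 273 364 513 588 606 610 609 609]
202 [201 180 184 214 233 245 277 313 304 365 496 579 605 610 608 610]
203 [206 196 197 214 236 256 285 321 307 347 472 566 603 610 612 611]
204 [210 209 207 208 212 223 259 288 283 328 454 560 602 612 611 612]
205 [209 210 206 194 175 178 203 229 233 305 451 557 602 611 612 610]
206 [212 207 208 190 154 136 155 179 200 298 449 558 602 610 612 612]
207 [214 214 210 191 156 130 145 181 222 323 463 560 600 610 612 610]
208 [215 210 211 199 166 134 185 263 334 413 507 575 603 609 611 611]
209 [216 213 213 200 169 159 264 384 465 526 571 599 609 611 612 610]
210 [220 213 212 206 184 203 338 483 557 588 600 607 610 609 610 610]
211 [220 215 213 209 196 236 379 522 586 603 606 610 610 611 611 612]
[256.95718996 208.40292767]
[259.84239483 208.52755584]
```

>>> servo_tool([
  [0,0.6,0,0,0,0,0],
  [0,1.0,-0.1,0,0,0,0],
  [1.5,1.0,-0.1,0,0,0,0],
  [3.0,1.0,-0.1,0,0,0,0],
  [4.5,1.0,-0.1,0,0,0,0],
  [4.6,0,0,0,0,0,0],
  [4.6,-1.2,0.2,0,0,0,0],
  [4.6,-2.4,0.3,0,0,0,0],
  [4.6,-3.1,0.4,0,0,0,0],
  [4.6,-3.1,0.4,0,0,0,0],
])

```text
clock: 7.12
position: [0.4327, 0.1563, 0.1933]
eef_rot: [[-1.0, -0.022, 0.005], [-0.023, 0.99, -0.14], [-0.001, -0.14, -0.99]]
ft_force: [0.0, -0.5, 0.3]
gripper_width: 0.0002
grip_force: 0.0
```

```bash
python3 -c "
from cell import r
from h import *
plan(r,[.494,.149,.117],8)
d=r.snapshot('side');np.savez('pics/s6.npz',**d)
W=cloud(d).reshape(-1,3)
from scipy.optimize import least_squares
c0=np.array([.477,.152,.137]);p=W[(np.linalg.norm(W-c0,axis=1)<.022)]
s=least_squares(lambda c:np.linalg.norm(p-c,axis=1)-.0155,c0,loss='soft_l1',f_scale=.002);print(len(p),s.x,p.min(0),p.max(0))
cv2.imwrite('pics/s6.png',cv2.resize(d['frame'][155:235,230:310,::-1],(600,600),interpolation=cv2.INTER_CUBIC))
"
```

```text
tip now [0.433  0.1461 0.1214] t 7.1167 F [ 0.  -0.5  0.3] w 0.00021629808410403726 nose 0.0726
shift cm [-6.11  0.21  0.42] turn [-0.04  0.07 -0.1 ]
103 [0.47807184 0.15143968 0.13963107] [0.46340292 0.14007257 0.1186507 ] [0.49303965 0.16875429 0.15774861]
```

View pics/s6.png

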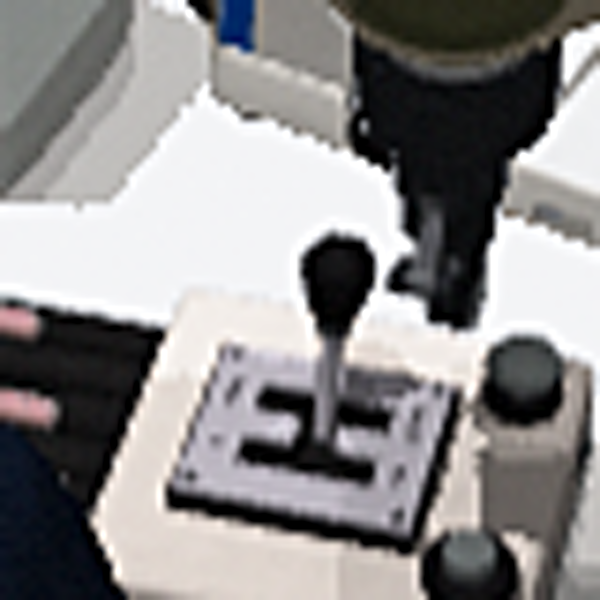

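Knob centre is at about (0.478, 0.152), leaning right, with the finger clear behind it. I push forward next.

>>> servo_tool([
  [-0.9,0,0,0,0,0,0],
  [-1.5,0,0.1,0,0,0,0],
  [-2.0,0,0.1,0,0,0,0],
  [-2.5,0,0.1,0,0,0,0],
  [-3.0,0,0.2,0,0,0,0],
  [-3.5,0,0.2,0,0,0,0],
  [-4.0,0,0.2,0,0,0,0],
  [-4.4,0,0.3,0,0,0,0],
  [-4.8,0,0.3,0,0,0,0],
  [-4.8,0,0.3,0,0,0,0],
])

```text
clock: 8.0
position: [0.4807, 0.1581, 0.1899]
eef_rot: [[-1.0, -0.024, 0.004], [-0.024, 0.99, -0.139], [-0.001, -0.139, -0.99]]
ft_force: [-1.4, 0.8, -0.8]
gripper_width: 0.0003
grip_force: 0.4
```

```bash
python3 -c "
from cell import r
from h import *
plan(r,[.494,.148,.117],8)"
```

```text
tip now [0.481 0.148 0.118] t 8.0 F [-1.4  0.8 -0.8] w 0.0002649344939668494 nose 0.0726
shift cm [-1.31 -0.02  0.11] turn [-0.01  0.05 -0.02]
```

>>> servo_tool([
  [-0.2,0,0,0,0,0,0],
  [-0.4,0,0,0,0,0,0],
  [-0.6,0,0,0,0,0,0],
  [-0.8,0,0,0,0,0,0],
  [-0.9,0,0,0,0,0,0],
  [-1.0,0,0,0,0,0,0],
  [-1.1,0,0,0,0,0,0],
  [-1.2,0,0,0,0,0,0],
  [-1.3,0,0,0,0,0,0],
  [-1.3,0,0,0,0,0,0],
])

```text
clock: 8.83
position: [0.4933, 0.1584, 0.1902]
eef_rot: [[-1.0, -0.024, 0.004], [-0.024, 0.99, -0.139], [-0.001, -0.14, -0.99]]
ft_force: [-1.1, -0.1, -1.1]
gripper_width: -0.0
grip_force: 1.0
```

>>> servo_tool([
  [-0.03,0,0,0,0,0,0],
  [-0.06,0,0,0,0,0,0],
  [-0.1,0,0,0,0,0,0],
  [-0.13,0,0,0,0,0,0],
  [-0.16,0,0,0,0,0,0],
  [-0.2,0,0,0,0,0,0],
  [-0.2,0,0,0,0,0,0],
  [-0.2,0,0,0,0,0,0],
  [-0.2,0,0,0,0,0,0],
  [-0.2,0,0,0,0,0,0],
])

```text
clock: 9.67
position: [0.4951, 0.1585, 0.1902]
eef_rot: [[-1.0, -0.024, 0.004], [-0.024, 0.99, -0.139], [-0.001, -0.139, -0.99]]
ft_force: [-2.6, -0.4, -0.8]
gripper_width: 0.0003
grip_force: 1.0
```

```bash
python3 -c "
from cell import r
from h import *
plan(r,[.494,.148,.117],8)
from scipy.optimize import least_squares
d=r.snapshot('side');W=cloud(d).reshape(-1,3)
c0=np.array([.520,.152,.130]);p=W[(np.linalg.norm(W-c0,axis=1)<.022)&(W[:,0]>.508)]
s=least_squares(lambda c:np.linalg.norm(p-c,axis=1)-.0155,c0,loss='soft_l1',f_scale=.002);print(len(p),s.x,p.min(0),p.max(0))
"
```

```text
tip now [0.4954 0.1483 0.1183] t 9.6667 F [-2.6 -0.4 -0.8] w 0.00033136533573236435 nose 0.0726
shift cm [ 0.14 -0.01  0.14] turn [-0.02  0.06 -0.02]
58 [0.52026651 0.1547025  0.1313183 ] [0.5081238  0.1464061  0.11267866] [0.53360555 0.17085912 0.14847018]
```

>>> servo_tool([
  [-0.03,0,0,0,0,0,0],
  [-0.06,0,0,0,0,0,0],
  [-0.1,0,0,0,0,0,0],
  [-0.13,0,0,0,0,0,0],
  [-0.16,0,0,0,0,0,0],
  [-0.2,0,0,0,0,0,0],
  [-0.2,0,0,0,0,0,0],
  [-0.2,0,0,0,0,0,0],
  [-0.2,0,0,0,0,0,0],
  [-0.2,0,0,0,0,0,0],
])

```text
clock: 10.55
position: [0.4971, 0.1585, 0.1902]
eef_rot: [[-1.0, -0.024, 0.004], [-0.024, 0.99, -0.139], [-0.001, -0.139, -0.99]]
ft_force: [-2.6, -1.3, -1.9]
gripper_width: -0.0004
grip_force: 1.1
```

>>> servo_tool([
  [-0.03,0,0,0,0,0,0],
  [-0.06,0,0,0,0,0,0],
  [-0.1,0,0,0,0,0,0],
  [-0.13,0,0,0,0,0,0],
  [-0.16,0,0,0,0,0,0],
  [-0.2,0,0,0,0,0,0],
  [-0.2,0,0,0,0,0,0],
  [-0.2,0,0,0,0,0,0],
  [-0.2,0,0,0,0,0,0],
  [-0.2,0,0,0,0,0,0],
])

```text
clock: 11.38
position: [0.4989, 0.1586, 0.1901]
eef_rot: [[-1.0, -0.024, 0.004], [-0.024, 0.99, -0.139], [-0.0, -0.139, -0.99]]
ft_force: [-4.0, 0.6, -2.7]
gripper_width: -0.0003
grip_force: 2.0
```

>>> servo_tool([
  [-0.03,0,0,0,0,0,0],
  [-0.06,0,0,0,0,0,0],
  [-0.08,0,0,0,0,0,0],
  [-0.1,0,0,0,0,0,0],
  [-0.12,0,0,0,0,0,0],
  [-0.15,0,0,0,0,0,0],
  [-0.15,0,0,0,0,0,0],
  [-0.15,0,0,0,0,0,0],
  [-0.15,0,0,0,0,0,0],
  [-0.15,0,0,0,0,0,0],
])

```text
clock: 12.22
position: [0.4999, 0.1586, 0.1899]
eef_rot: [[-1.0, -0.024, 0.002], [-0.024, 0.99, -0.14], [0.001, -0.14, -0.99]]
ft_force: [-7.1, -0.3, -2.8]
gripper_width: -0.0001
grip_force: 3.3
```

```bash
python3 -c "
from cell import r
from h import *
plan(r,[.45,.17,.16],8)
from scipy.optimize import least_squares
d=r.snapshot('side');W=cloud(d).reshape(-1,3)
c0=np.array([.522,.152,.130]);p=W[(np.linalg.norm(W-c0,axis=1)<.022)&(W[:,0]>.511)]
s=least_squares(lambda c:np.linalg.norm(p-c,axis=1)-.0155,c0,loss='soft_l1',f_scale=.002);print(len(p),s.x,p.min(0),p.max(0))
"
```

```text
tip now [0.5001 0.1485 0.118 ] t 12.2167 F [-7.1 -0.3 -2.8] w -0.00010740064766055718 nose 0.0726
shift cm [ 4.97  1.66 -4.47] turn [-0.02 -0.08  0.  ]
59 [0.52420239 0.15429337 0.13041272] [0.51238164 0.14464653 0.11753459] [0.53617002 0.17016114 0.1468031 ]
```

>>> servo_tool([
  [0.8,0,0,0,0,0,0],
  [2.0,0,0,0,0,0,0],
  [3.5,0.3,-0.5,0,0,0,0],
  [4.5,1.0,-1.5,0,0,0,0],
  [5.5,2.5,-2.0,0,0,0,0],
  [6.5,4.0,-2.0,0,0,0,0],
  [7.5,5.5,-2.0,0,0,0,0],
  [8.5,7.0,-1.5,0,0,0,0],
  [9.6,7.5,-0.8,0,0,0,0],
  [9.6,7.5,-0.8,0,0,0,0],
])

```text
clock: 13.1
position: [0.4013, 0.2328, 0.1876]
eef_rot: [[-1.0, -0.026, 0.005], [-0.027, 0.99, -0.139], [-0.001, -0.139, -0.99]]
ft_force: [1.1, 0.3, -0.6]
gripper_width: 0.0003
grip_force: 0.0
```

```bash
python3 -c "
from cell import r
from h import *
plan(r,[.4035,.224,.095],8)
d=r.snapshot('side');W=cloud(d).reshape(-1,3)
from scipy.optimize import least_squares
c0=np.array([.521,.152,.130]);p=W[(np.linalg.norm(W-c0,axis=1)<.022)]
s=least_squares(lambda c:np.linalg.norm(p-c,axis=1)-.0155,c0,loss='soft_l1',f_scale=.002);print(len(p),s.x,p.min(0),p.max(0))
cv2.imwrite('pics/s9.png',cv2.resize(d['frame'][155:245,230:320,::-1],(600,600),interpolation=cv2.INTER_CUBIC))
"
```

```text
tip now [0.4016 0.2227 0.1157] t 13.1 F [ 1.1  0.3 -0.6] w 0.00028930558621161474 nose 0.0726
shift cm [-0.2   0.41  2.04] turn [-0.01  0.08  0.11]
97 [0.52382625 0.15516985 0.1306487 ] [0.50801334 0.14523907 0.11690914] [0.53780308 0.17152828 0.14864369]
```

View pics/s9.png

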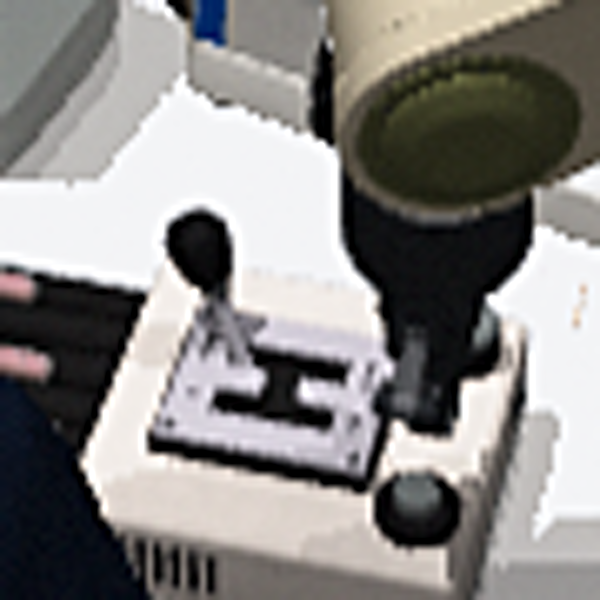

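The lever stands in the right-forward slot, with the knob at crop (200,250). The fingertip at (430,420) hovers above the start button at (415,495).

>>> servo_tool([
  [-0.1,0.2,0.5,0,0,0,0],
  [-0.2,0.4,1.0,0,0,0,0],
  [-0.2,0.4,1.4,0,0,0,0],
  [-0.2,0.4,1.7,0,0,0,0],
  [-0.2,0.4,1.9,0,0,0,0],
  [-0.2,0.4,2.1,0,0,0,0],
  [-0.2,0.4,2.2,0,0,0,0],
  [-0.2,0.4,2.3,0,0,0,0],
  [-0.2,0.4,2.4,0,0,0,0],
  [-0.2,0.4,2.4,0,0,0,0],
])

```text
clock: 13.98
position: [0.4048, 0.2323, 0.1632]
eef_rot: [[-1.0, -0.024, 0.004], [-0.024, 0.99, -0.139], [-0.001, -0.139, -0.99]]
ft_force: [-0.6, 0.6, -0.7]
gripper_width: 0.0
grip_force: 0.0
```

>>> servo_tool([
  [0.1,0.1,0.1,0,0,0,0],
  [0.1,0.15,0.15,0,0,0,0],
  [0.1,0.15,0.2,0,0,0,0],
  [0.1,0.15,0.25,0,0,0,0],
  [0.1,0.15,0.3,0,0,0,0],
  [0.1,0.15,0.35,0,0,0,0],
  [0.1,0.15,0.4,0,0,0,0],
  [0.1,0.15,0.45,0,0,0,0],
  [0.1,0.15,0.5,0,0,0,0],
  [0.1,0.15,0.5,0,0,0,0],
])

```text
clock: 14.82
position: [0.4038, 0.2332, 0.1581]
eef_rot: [[-1.0, -0.024, 0.004], [-0.024, 0.99, -0.139], [-0.001, -0.139, -0.99]]
ft_force: [-0.6, 3.1, 3.4]
gripper_width: 0.0002
grip_force: 1.9
```

>>> servo_tool([
  [0,0,0.05,0,0,0,0],
  [0,0,0.1,0,0,0,0],
  [0,0,0.15,0,0,0,0],
  [0,0,0.18,0,0,0,0],
  [0,0,0.2,0,0,0,0],
  [0,0,0.22,0,0,0,0],
  [0,0,0.24,0,0,0,0],
  [0,0,0.24,0,0,0,0],
  [0,0,0.24,0,0,0,0],
  [0,0,0.24,0,0,0,0],
])

```text
clock: 15.65
position: [0.4039, 0.233, 0.1564]
eef_rot: [[-1.0, -0.024, 0.005], [-0.024, 0.99, -0.139], [-0.002, -0.139, -0.99]]
ft_force: [-3.5, 4.0, 11.3]
gripper_width: -0.0001
grip_force: 5.8
```

>>> servo_tool([
  [0,0,0,0,0,0,0],
  [0,0,-0.4,0,0,0,0],
  [0,0,-1.0,0,0,0,0],
  [0,0,-2.0,0,0,0,0],
  [0.5,0,-3.5,0,0,0,0],
  [1.0,0,-5,0,0,0,0],
  [2,0,-6.5,0,0,0,0],
  [3,0,-8,0,0,0,0],
  [4,0,-9,0,0,0,0],
  [4,0,-9,0,0,0,0],
])

```text
clock: 16.48
position: [0.3624, 0.2445, 0.2463]
eef_rot: [[-1.0, -0.024, 0.006], [-0.025, 0.99, -0.139], [-0.003, -0.139, -0.99]]
ft_force: [0.1, -0.0, -0.1]
gripper_width: 0.0002
grip_force: 0.0
```

```bash
python3 -c "
from cell import r
from h import *
plan(r,[.4035,.224,.095],8)
d=r.snapshot('side');W=cloud(d);W=W.reshape(-1,3)
from scipy.optimize import least_squares
c0=np.array([.521,.152,.130]);p=W[(np.linalg.norm(W-c0,axis=1)<.022)]
s=least_squares(lambda c:np.linalg.norm(p-c,axis=1)-.0155,c0,loss='soft_l1',f_scale=.002);print(len(p),s.x)
o=cloud(dict(np.load('pics/side.npz'))).reshape(-1,3)
for A in(o,W):
  q=A[np.hypot(A[:,0]-.403,A[:,1]-.234)<.009];print(len(q),np.nanmedian(q[:,2]))
cv2.imwrite('pics/s10.png',cv2.resize(d['frame'][125:275,200:350,::-1],(600,600),interpolation=cv2.INTER_CUBIC))
"
```

```text
tip now [0.3629 0.2344 0.1744] t 16.4833 F [ 0.1 -0.  -0.1] w 0.0002358782939665077 nose 0.0726
shift cm [-4.03 -0.02  8.04] turn [0.01 0.17 0.02]
94 [0.52347094 0.1553391  0.13059605]
43 0.08786842474114037
71 0.09140294712956967
```

View pics/s10.png

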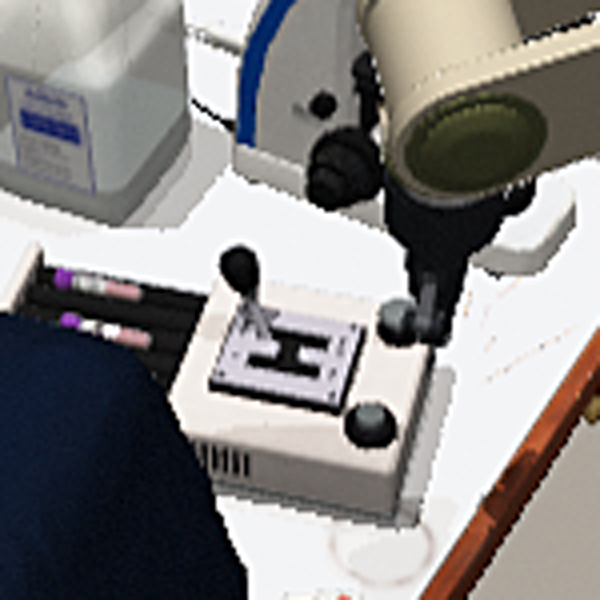

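The lever is home, with the knob at crop (240,268). The start button at (370,425) is released and the fingers are clear. One check: could the collar have stopped the press before the button bottomed?

```bash
python3 -c "
from cell import r
from h import *
for A in(cloud(r.snapshot('side')),cloud(dict(np.load('pics/top.npz'))),):
  A=A.reshape(-1,3);h=np.hypot(A[:,0]-.4035,A[:,1]-.236)
  for a,b in((0,.008),(.008,.012),(.012,.018),(.022,.028)):
    q=A[(h>=a)&(h<b)&(A[:,2]>.06)];print(a,len(q),np.percentile(q[:,2],[10,50,90]).round(4))
"
```

```text
0 59 [0.0843 0.4681 0.4762]
0.008 70 [0.0811 0.4647 0.4774]
0.012 146 [0.0741 0.4458 0.4766]
0.022 150 [0.0667 0.4078 0.4811]
0 27 [0.0853 0.0884 0.0912]
0.008 32 [0.0784 0.0867 0.0898]
0.012 76 [0.0768 0.0797 0.0816]
0.022 121 [0.0652 0.0673 0.07  ]
```

The collar top is at about 0.080 m, below the pressed button's 0.084 m, so the button itself bottomed out.

```bash
python3 -c "
from cell import r
print(r.hand_in())"
```

```text
the job is handed in; nothing more can be done
None
```

I pushed the lever across and fully forward into third, pressed the start button to the bottom and released it, then handed the job in with the arm clear at about 17 s; no verdict came back.

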